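Open the lamp compartment of a bench photometer

TASK

The lamp of the photometer is due for a change: press down the snap tab beside the lamp cover and, while it is down, push the cover out of its rails along the top of the instrument until the lamp compartment is completely uncovered, then take the hand away. The cover is only pushed, never lifted, and ends lying flat on top of the instrument. Leave the cuvette in its shaft and everything else on the bench where it stands.

Things in the scene. Friction and masses are not known exactly. Their poses are not given: they have to be found in the camera images.
- photometer: dark grey bench photometer, fixed, 404 mm wide (y), 314 mm deep (x). Origin: centre of its underside; x from its front (sloping panel with display and keys) to its rear, y to its user's left, z up. Its flat top lies at z = 140 mm, x -20 to 157 mm. In a row along y, all centred on x = 70 mm: black snap tab (y 159 to 197), lamp cover (y 77 to 153), free flat top (y 77 to -45)
- compartment (a point): centre of the mouth of the lamp compartment under the cover, level with the flat top: photometer x 70, y 115, z 140 mm. A rectangular opening with the lamp in it, y 90 to 140 mm, x 40 to 100 mm, 70 mm deep. It is completely uncovered when both near-end corners of the cover are past its edge, that is at photometer y below 90 mm
- rail_mid (a point): middle between the two fixed rails of the cover, on the flat top: photometer x 70, y 124 mm. Rails: y 95 to 153 mm, x 20 to 36 and 104 to 120 mm, 8 mm high; they overlap the cover's side flanges, so that on its seat it can only slide towards the photometer's -y, and only while the tab is down. Stops 6 mm high bar the way to +y
- shaft_frame (a point): middle of the left edge of the cuvette shaft's raised frame, at photometer x 65, y -45 mm, level with the flat top. The frame is 10 mm high and ends the free flat top on which the cover may slide; behind the shaft a flap stands open, 75 mm high
- tab_top (a point): centre of the upper face of the black ribbed snap tab, 38 mm (photometer y) x 40 mm (x), 17 mm above the flat top at rest and 8 mm fully down; it goes straight down. Towards the photometer's -y, 25 mm from this centre, stands the cover's near end wall, its top 22 mm above the flat top: a fingertip holding the tab down runs against this wall when it moves that way
- catch (a joint): travel of the snap tab in m: 0 up, 0.009 fully down; a spring drives it up, 2 N at the start and 6 N at the end of the travel. Its hook holds the cover's near end wall from inside, lets go when the tab is 5 mm or more down, and catches again if the tab comes up before the cover has gone about 10 mm; after that the tab may spring up
- cover_mid (a point): middle of the lamp cover, a loose grey plastic hood with vent slots on top, 76 mm long (y), 84 mm wide over its side flanges (x; hood 64 mm), 22 mm high, about 70 g; the point is 11 mm above its underside. On its seat: photometer x 70, y 115, z 151 mm, axes as the photometer's. It slides with its underside on the flat top
- cover_corner_front (a point): corner of the cover's underside at its near end (next to the tab), on the side of the photometer's front: 42 mm to -x and 38 mm to +y of the cover's middle; at photometer y = 153 mm when on its seat
- cover_corner_rear (a point): the other corner of the cover's near end, on the side of the photometer's rear: 42 mm to +x and 38 mm to +y of the cover's middle; at photometer y = 153 mm when on its seat
- cuvette: round glass cuvette with white cap, 17 mm across, 106 mm long, standing loose in the shaft of the photometer, its cap 36 mm above the flat top; origin at the centre of its foot. To be left alone
- rack: yellow rack full of cuvettes, 205 x 72 mm, 106 mm high, on the bench to the left of the photometer; origin at the centre of its underside, x along its length. To be left alone
- lamp_carton: cardboard carton of the spare lamp, 45 x 45 x 65 mm high, on the bench to the left of the photometer; origin at the centre of its underside. To be left alone
- beaker: empty glass beaker, 72 mm across, 95 mm high, on the bench to the right of the photometer; origin at the centre of its underside. To be left alone
Things that resemble listed ones, but are neither listed nor needed, are in the scene too. Of the things like the part that bears cover_mid, leave any that is yellow; of the rest the larger one is meant.

How it is judged:
On the way, in this order (a step that is already met when the one before it is completed fails the run):
1. the snap tab is pressed down (5 mm or more) with the cover still on its seat (value of joint catch above 0.005 m and y of cover_mid in the frame of photometer above 0.108 m), for 0.05 s.
2. the cover is out of its rails and its near end past the compartment (y of each of cover_corner_front, cover_corner_rear in the frame of photometer below 0.09 m), for 0.1 s.
At the end, for the whole second after the job is handed in: Both near-end corners of the cover are past the compartment (photometer y < 90 mm); the cover lies flat (0.06 rad) and still on the flat top (its middle at 148 to 154 mm); the tab is up (within 2 mm); the cuvette moved < 10 mm, rack, carton and beaker < 20 mm (all of step 2 and z of cover_mid in the frame of photometer between 0.148 and 0.154 m and angle between cover_mid's own z axis and vertical below 0.06 rad and linear speed of lamp_cover below 0.01 m/s and value of joint catch below 0.002 m and distance of cuvette from where it was at the start of the episode below 0.01 m and distance of each of rack, lamp_carton, beaker from where it was at the start of the episode below 0.02 m); the robot touches nothing.
It fails at once if the cover is lifted or carried (its middle more than 10 mm above its height on the flat top, or tilted more than 0.3 rad) (z of cover_mid in the frame of photometer above 0.161 m or angle between cover_mid's own z axis and vertical above 0.3 rad).
It fails at once if the cover falls off the instrument (z of cover_mid in the frame of photometer below 0.135 m).
It fails at once if the cuvette is pulled out or knocked (moved more than 10 mm) (distance of cuvette from where it was at the start of the episode above 0.01 m).
It fails at once if rack, carton or beaker is disturbed (moved more than 20 mm) (distance of any of rack, lamp_carton, beaker from where it was at the start of the episode above 0.02 m).
It also fails if it takes over 38 s, if anything falls off the work surface, if the arm or the gripper's body presses on something with over 40 N, if the wrist force passes 120 N, or if a joint passes its speed limit or range.

ROBOT

A 6-joint arm with a two-finger parallel gripper is mounted at the origin on the work surface. World frame = base frame: x ahead of the robot, y to its left, z up, the work surface at z = 0. Lengths are in m, angles in rad, forces in N, time in s.
With the tool pointing down it reaches from about 0.375 to 0.9 m from the base axis. Payload 3.1 kg.
Tool frame: the origin (TCP) lies between the finger pads; the fingertips stand 17 mm ahead of it and the grasp point (between the pads) lies 2 mm behind it; z points along the fingers, y is the line along which they close (so a half turn about z gives the same grasp; the last joint's range is limited). The gripper opens to 85 mm and grips with 20 to 120 N. Pads are 22 mm wide; open, the fingers measure 114 mm over their backs; the gripper's body (76 mm by 85 mm) begins 54 mm behind the grasp point. The pads swing forward as they close: fully open they stand 13 mm farther back than shut.
Start: joints at [0.966, 0.527, 1.433, -0, 1.181, -0.178], TCP at [0.259, 0.569, 0.248] pointing down, gripper open.
Joint ranges: [-3.08, 3.08], [-0.75, 2.2], [0.22, 2.44], [-1.43, 4.57], [0, 2.65], [-2.85, 2.85]. Speed limits (rad/s): [2.79, 2.79, 3.14, 3.14, 3.14, 3.14].

INTERFACE

Orientations are given as a unit quaternion [x, y, z, w].
In Python, from station import sense, vision, order gives the robot as it stands.
- The arm moves only by the shell command python3 -m crank 'ROWS' [OPENING] [FORCE]. ROWS is JSON, a list of rows, each an object with "dp": the shift along the world's x, y, z in units of 30 mm (1.0 is 30 mm), a list of three; "angular": the turn, a rotation vector about the world's x, y, z in degrees, a list of three. In form: [{"dp": [dx, dy, dz], "angular": [ax, ay, az]}, ...]. A call has 1 to 20 rows; each row shifts and turns the commanded pose from where the row before left it; what a row does not reach is not made up. A row lasts 1/10 s, in which the tool goes at most 50 mm and 8.59 degrees, less where a joint would pass 70% of its speed; a pose out of reach is approached as far as the arm can. A call is refused whole if a number of a shift passes 1 or a number of a turn 8.59, either way. A call with a gripper value outside its range is refused whole. OPENING is the closure, from 0 (fully open) to 1 (shut), set as the call begins (- or left out, the last holds). The fingers move at their own pace and stop on an object; FORCE is the grip in N (left out, the last holds). Time passes only in rows, so rows that do not move let the fingers close. It gives the time, the measured TCP pose, the force, the opening and the grip force at its end, in the units of the state.
- sense(): the state, without advancing time (a new reading comes with each control period).
- vision.snapshot(name): name is "side" or "top"; returns a dict with "image" (400x640x3 uint8, blue, green, red), "range_z" (400x640 float32, m along the optical axis (not along the pixel's ray), 0 where there is no reading), "mtx" (3x3 intrinsics, pixels), "dist" ([k1, k2, p1, p2, k3] as OpenCV has them; the pictures are not rectified), "pose" (4x4, takes a point from camera to world coordinates). Camera axes: x right, y down, z forward; pixel columns grow to the right and rows downward; lengths in m; the calibration is good to about 2 mm. A picture is of the moment at which its call begins.
- order.sign_off(): hands the job in; it is judged then, once.
The state is a dict: "t": time; "q": joint angles; "qd": joint speeds; "tau": joint torques, N m; "tcp_pos": TCP position; "tool_rot": TCP orientation; "force": force on the tool from outside, world axes, zero at the start; "ft_torque": the same for the moment, N m; "finger_gap": opening from 0.0 (shut) to 1.0 (fully open); "gripper_force": force on a finger pad.
Only numpy, scipy, OpenCV 4.12 (cv2) and the standard library are available. Lean on these libraries where they do the work, as an engineer would, in place of code of your own. Each camera call takes 0.05 s, during which the arm holds its last target. There are 200 camera calls.

## Working session

There is one attempt and no reset: what is moved stays moved. The work goes in short steps, Python scripts to look and compute and a shell command to move; the robot and the scene stay as the last step left them, time stands still between calls to the robot, and variables do not carry over. Pictures are saved under pics/ and viewed, at most 10 in all, crops included, and the job is handed in when it is done.

```bash
mkdir -p pics; cat > h.py <<'E'
import numpy as np, cv2
from station import sense, vision, order
def snap(n):
    s=vision.snapshot(n); np.savez(n+'.npz',**s); return s
def cloud(s):
    h,w=s['range_z'].shape
    u,v=np.meshgrid(np.arange(w),np.arange(h))
    p=cv2.undistortPoints(np.stack([u,v],-1).reshape(-1,1,2).astype(float),s['mtx'],s['dist']).reshape(h,w,2)
    z=s['range_z']; P=np.dstack([p*z[...,None],z]) @ s['pose'][:3,:3].T + s['pose'][:3,3]
    P[z==0]=np.nan
    return P
E
python3 - <<'E'
from h import *
for n in('side','top'):
    s=snap(n); cv2.imwrite(f'pics/{n}0.png',s['image']); print(s['pose'].round(3).tolist())
print(sense())
E
```

```text
[[0.762, -0.494, 0.419, 0.124], [-0.647, -0.588, 0.485, -0.557], [0.007, -0.64, -0.768, 0.994], [0.0, 0.0, 0.0, 1.0]]
[[-0.026, -0.99, 0.141, 0.467], [-1.0, 0.027, 0.005, -0.008], [-0.009, -0.14, -0.99, 1.094], [0.0, 0.0, 0.0, 1.0]]
{'t': 0.1, 'q': array([ 9.65497576e-01,  5.28374877e-01,  1.43379181e+00, -1.04111621e-05,
        1.18138797e+00, -1.78530205e-01]), 'qd': array([-0.00135616, -0.00436264, -0.00447738, -0.00054901,  0.00177228,
        0.00033572]), 'tau': array([ 1.93675933e-04, -4.43306887e+01, -1.78587967e+01, -1.68657016e-04,
        3.92538888e-03,  1.91641408e-05]), 'tcp_pos': array([0.25834355, 0.56843074, 0.2474248 ]), 'tool_rot': array([ 2.11766585e-01,  9.77319779e-01, -9.08457668e-04, -3.70251829e-04]), 'force': array([-0.05544315,  0.15182104, -0.96979018]), 'ft_torque': array([0.0084144 , 0.016225  , 0.00072679]), 'gripper_force': 0.0, 'finger_gap': 1.0002631216536408}
```

View pics/top0.png

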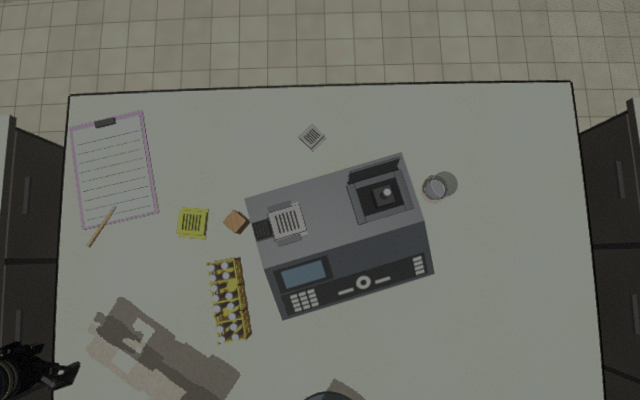

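View pics/side0.png

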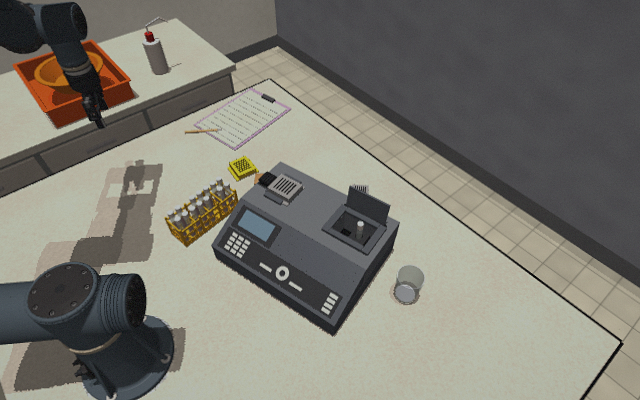

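The top view shows the photometer turned about 16° from the world axes. The tab is at px (262,230), the cover at (288,222), the carton at (236,222), the rack at (228,300) and the cuvette at (387,192). The yellow cover (192,222) and the small cover (312,137) are decoys. The side view agrees.

```bash
cat >> h.py <<'E'
def photometer(s):
    P=cloud(s); z=P[...,2]
    m=((abs(z-.14)<.005)&(P[...,0]>.2)&(P[...,0]<.9)&(abs(P[...,1])<.4)).astype(np.uint8)
    m=cv2.morphologyEx(m,cv2.MORPH_OPEN,np.ones((3,3)))
    n,l,st,_=cv2.connectedComponentsWithStats(m); k=1+st[1:,4].argmax()
    (c,wh,a)=cv2.minAreaRect(P[l==k][:,:2].astype(np.float32))
    if wh[0]>wh[1]: a+=90; wh=wh[::-1]
    a=(a+90)%180-90; a=np.deg2rad(a); 
    R=np.array([[np.cos(a),-np.sin(a)],[np.sin(a),np.cos(a)]])
    o=np.array(c)-R@[0.0685,0]
    return o,R,a,wh,np.nanmedian(P[l==k][:,2]),P
E
python3 - <<'E'
from h import *
res=[]
for n in('top','side'):
    s=dict(np.load(n+'.npz')); o,R,a,wh,z,P=photometer(s)
    print(n,o.round(4),np.rad2deg(a).round(2),np.round(wh,4),z)
    L=(P[...,:2]-o)@R  # photometer coords
    Z=P[...,2]
    g=s['image'].mean(-1)
    # cover top
    m=(abs(Z-.162)<.004)&(L[...,1]>.05)&(L[...,1]<.2)&(abs(L[...,0]-.07)<.06)&(g>90)
    q=L[m]; print('cover top',m.sum(),np.percentile(q,[2,50,98],axis=0).round(4).tolist())
    m=(abs(Z-.157)<.006)&(L[...,1]>.156)&(L[...,1]<.21)&(abs(L[...,0]-.07)<.04)&(g<60)
    q=L[m]; print('tab top',m.sum(),np.percentile(q,[2,50,98],axis=0).round(4).tolist(),np.nanmedian(Z[m]))
    # neighbours near
    m=(Z>.03)&(L[...,1]>.205)&(L[...,1]<.4)&(abs(L[...,0])<.3)
    q=L[m]; print('left things', np.percentile(q,[1,50,99],axis=0).round(3).tolist())
    print('tab world',(o+R@[.07,.178]).round(4),'cover',(o+R@[.07,.115]).round(4))
    mc=cv2.inRange(s['image'],(30,60,100),(90,120,190)) # brownish carton
    m=(mc>0)&(Z>.05)&(Z<.075)&(L[...,1]>.2)&(L[...,1]<.3); 
    if m.sum(): print('carton',m.sum(),np.median(L[m],axis=0))
E
```

```text
top [ 0.4994 -0.0476] 15.16 [0.1876 0.4038] 0.1397253293682832
cover top 649 [[0.0444, 0.0772], [0.074, 0.114], [0.1059, 0.1505]]
tab top 270 [[0.0554, 0.1585], [0.0747, 0.1766], [0.0936, 0.1955]] 0.1573234238274296
left things [[-0.164, 0.231], [-0.053, 0.31], [0.146, 0.366]]
tab world [0.5205 0.1425] cover [0.5369 0.0817]
carton 387 [0.11784252 0.26166335]
side [ 0.5006 -0.0487] 14.74 [0.1887 0.4062] 0.13948595114250711
cover top 378 [[0.0422, 0.0775], [0.0709, 0.1131], [0.1041, 0.1506]]
tab top 144 [[0.0514, 0.159], [0.0705, 0.1757], [0.0919, 0.194]] 0.15643282238186734
left things [[-0.171, 0.264], [-0.078, 0.307], [0.123, 0.365]]
tab world [0.523  0.1413] cover [0.539  0.0804]
carton 52 [-0.01197094  0.29180898]
```

```bash
python3 -m crank '[{"dp":[0.52,-0.84,0],"angular":[0,0,-3]},{"dp":[0.52,-0.84,0],"angular":[0,0,-3]},{"dp":[0.52,-0.84,0],"angular":[0,0,-3]},{"dp":[0.52,-0.84,0],"angular":[0,0,-3]},{"dp":[0.52,-0.84,0],"angular":[0,0,-3]},{"dp":[0.52,-0.84,0],"angular":[0,0,-3]},{"dp":[0.52,-0.84,0],"angular":[0,0,-3]},{"dp":[0.52,-0.84,0],"angular":[0,0,-3]},{"dp":[0.52,-0.84,0],"angular":[0,0,-3]},{"dp":[0.52,-0.84,0],"angular":[0,0,-3]},{"dp":[0.52,-0.84,0],"angular":[0,0,-3]},{"dp":[0.52,-0.84,0],"angular":[0,0,-3]},{"dp":[0.52,-0.84,0],"angular":[0,0,-3]},{"dp":[0.52,-0.84,0],"angular":[0,0,-3]},{"dp":[0.52,-0.84,0],"angular":[0,0,-3]},{"dp":[0.52,-0.84,0],"angular":[0,0,-3]},{"dp":[0.52,-0.84,0],"angular":[0,0,-3]},{"dp":[0,0,0],"angular":[0,0,0]},{"dp":[0,0,0],"angular":[0,0,0]},{"dp":[0,0,0],"angular":[0,0,0]}]' 1 40
```

```text
t: 2.1
tcp_pos: [0.5229, 0.1411, 0.248]
tool_rot: [0.612, 0.791, -0.0, -0.001]
force: [-0.2, 0.2, -0.4]
finger_gap: -0.004
gripper_force: 0.0
```

```bash
python3 -m crank '[{"dp":[0.02,0.01,-0.5],"angular":[0,0,0]},{"dp":[0.02,0.01,-0.5],"angular":[0,0,0]},{"dp":[0.02,0.01,-0.5],"angular":[0,0,0]},{"dp":[0,0,-0.5],"angular":[0,0,0]},{"dp":[0,0,0],"angular":[0,0,0]},{"dp":[0,0,0],"angular":[0,0,0]}]'
python3 - <<'E'
from h import *
s=snap('side'); u=cv2.resize(s['image'][130:250,200:360],None,fx=5,fy=5,interpolation=cv2.INTER_CUBIC); cv2.imwrite('pics/side1.png',u)
E
```

```text
t: 2.7
tcp_pos: [0.5251, 0.1423, 0.1884]
tool_rot: [0.611, 0.791, -0.0, -0.0]
force: [1.6, 0.0, 0.4]
finger_gap: 0.003
gripper_force: 0.0
```

View pics/side1.png

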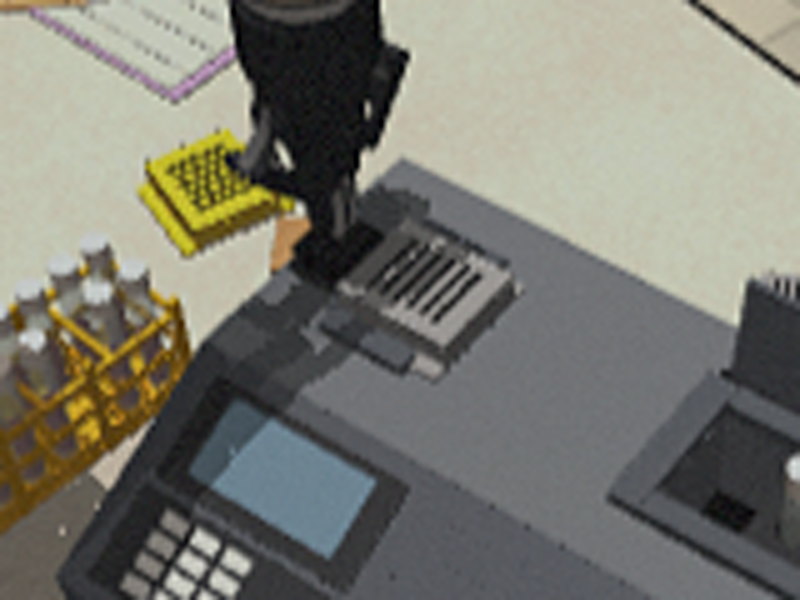

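The closed fingertips (crop px ~(340,235)) stand just above the black tab, short of the cover's near end at about (375,265), and the cover is still seated. I'll press down now in small rows.

```bash
python3 -m crank '[{"dp":[0,0,-0.2],"angular":[0,0,0]},{"dp":[0,0,-0.2],"angular":[0,0,0]},{"dp":[0,0,-0.1],"angular":[0,0,0]},{"dp":[0,0,-0.07],"angular":[0,0,0]},{"dp":[0,0,0],"angular":[0,0,0]}]'; python3 -m crank '[{"dp":[0,0,-0.1],"angular":[0,0,0]},{"dp":[0,0,0],"angular":[0,0,0]}]'
```

```text
t: 3.25
tcp_pos: [0.5255, 0.1415, 0.1712]
tool_rot: [0.612, 0.791, -0.0, -0.0]
force: [-1.2, 0.7, 2.5]
finger_gap: 0.002
gripper_force: 1.6
t: 3.45
tcp_pos: [0.5256, 0.1414, 0.1682]
tool_rot: [0.612, 0.791, 0.0, -0.0]
force: [-1.3, 1.1, 5.2]
finger_gap: 0.001
gripper_force: 2.2
```

```bash
python3 -m crank '[{"dp":[0,0,-0.1],"angular":[0,0,0]},{"dp":[0,0,0],"angular":[0,0,0]},{"dp":[0,0,0],"angular":[0,0,0]}]'
```

```text
t: 3.75
tcp_pos: [0.5256, 0.1415, 0.1656]
tool_rot: [0.612, 0.791, 0.0, -0.0]
force: [-1.8, 1.1, 4.9]
finger_gap: 0.003
gripper_force: 2.8
```

```bash
python3 -m crank '[{"dp":[0.065,-0.24,0],"angular":[0,0,0]},{"dp":[0.065,-0.24,0],"angular":[0,0,0]},{"dp":[0.065,-0.24,0],"angular":[0,0,0]},{"dp":[0.065,-0.24,0],"angular":[0,0,0]},{"dp":[0,0,0],"angular":[0,0,0]}]'
cat >> h.py <<'E'
def look(crop,name):
    s=snap('top'); o=np.array([.5024,-.0468]); P=cloud(s); c,sn=np.cos(.262),np.sin(.262); R=np.array([[c,-sn],[sn,c]])
    L=(P[...,:2]-o)@R; Z=P[...,2]; g=s['image'].mean(-1)
    m=((abs(Z-.162)<.004)&(L[...,1]>-.06)&(L[...,1]<.16)&(abs(L[...,0]-.07)<.06)&(g>75)).astype(np.uint8)
    n,l,st,_=cv2.connectedComponentsWithStats(cv2.morphologyEx(m,cv2.MORPH_CLOSE,np.ones((5,5)))); m=(l==1+st[1:,4].argmax())&(m>0)
    q=L[m].astype(np.float32); print('cover top',m.sum(),np.percentile(q,[2,50,98],axis=0).round(4).tolist(),cv2.minAreaRect(q),np.median(Z[m]))
    m=(abs(Z-.152)<.01)&(L[...,1]>.165)&(L[...,1]<.192)&(abs(L[...,0]-.07)<.012)&(g<60)
    print('tab z',m.sum(),np.median(Z[m]) if m.any() else None)
    a,b,cc,d=crop; cv2.imwrite(name,cv2.resize(s['image'][a:b,cc:d],None,fx=5,fy=5,interpolation=cv2.INTER_CUBIC))
E
python3 -c "
from h import *
look((160,270,220,370),'pics/top1.png')"
```

```text
t: 4.25
tcp_pos: [0.5345, 0.1118, 0.1654]
tool_rot: [0.612, 0.791, 0.0, 0.001]
force: [1.5, -1.2, 2.3]
finger_gap: -0.002
gripper_force: 1.1
cover top 331 [[0.0403, 0.0576], [0.0695, 0.0716], [0.1018, 0.0971]] ((0.07110433280467987, 0.07985487580299377), (0.04560418799519539, 0.06424159556627274), 89.12841033935547) 0.16205503100651386
tab z 0 None
```

View pics/top1.png

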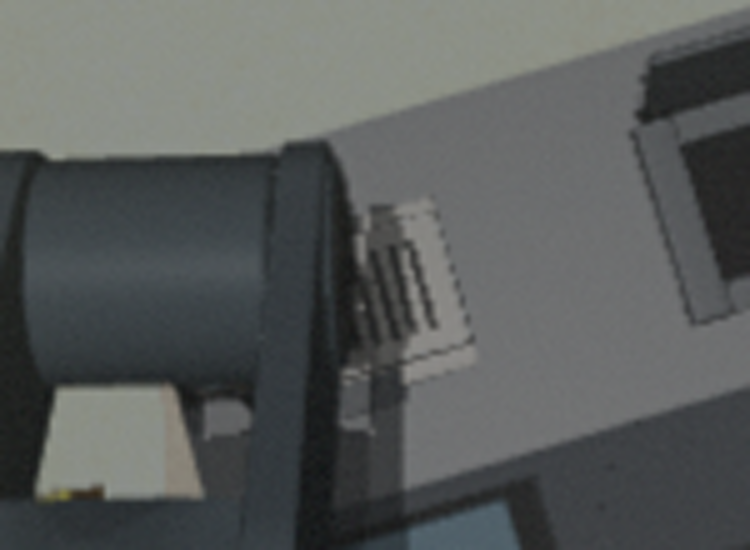

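The far edge of the cover (crop px ~(455,280)) has moved about 20 mm and the cover is still straight, so the hook has let go. I'll push on another 54 mm.

```bash
python3 -m crank '[{"dp":[0.065,-0.24,0],"angular":[0,0,0]},{"dp":[0.065,-0.24,0],"angular":[0,0,0]},{"dp":[0.065,-0.24,0],"angular":[0,0,0]},{"dp":[0.065,-0.24,0],"angular":[0,0,0]},{"dp":[0.065,-0.24,0],"angular":[0,0,0]},{"dp":[0.06,-0.24,0],"angular":[0,0,0]},{"dp":[0.03,-0.12,0],"angular":[0,0,0]},{"dp":[0.03,-0.12,0],"angular":[0,0,0]},{"dp":[0,0,0],"angular":[0,0,0]},{"dp":[0,0,0],"angular":[0,0,0]}]'
python3 -c "
from h import *
look((130,240,220,370),'pics/top2.png')"
```

```text
t: 5.3
tcp_pos: [0.5468, 0.0623, 0.1652]
tool_rot: [0.612, 0.791, 0.0, 0.0]
force: [0.4, -0.5, 0.1]
finger_gap: -0.001
gripper_force: 0.0
cover top 276 [[0.0388, 0.0054], [0.0617, 0.017], [0.1001, 0.0415]] ((0.07017268240451813, 0.024578968062996864), (0.039384838193655014, 0.063996322453022), 89.03922271728516) 0.16186758598535644
tab z 77 0.1568323241822126
```

View pics/top2.png

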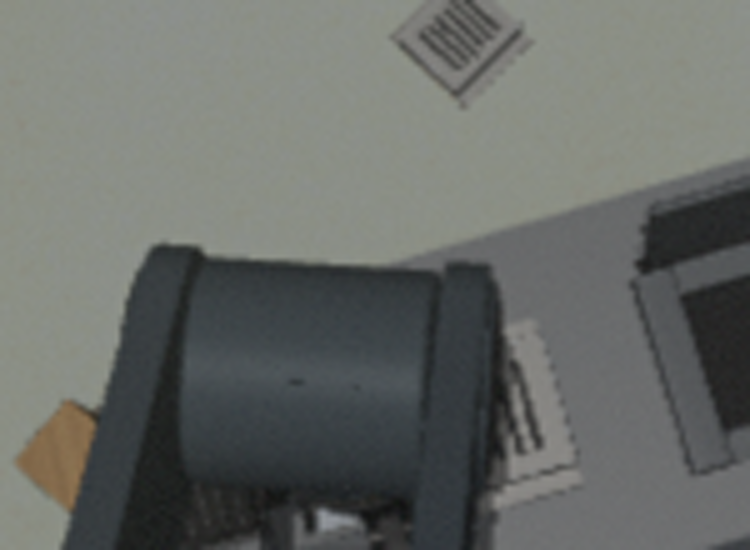

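The far edge is at photometer y ≈ 5 mm, which puts the near end at about 81 mm. The cover is straight and flat, and the tab is up again (z 157 mm). I'll nudge it a little further for margin, then back off and lift.

```bash
python3 -m crank '[{"dp":[0.03,-0.12,0],"angular":[0,0,0]},{"dp":[0.03,-0.12,0],"angular":[0,0,0]},{"dp":[0,0,0],"angular":[0,0,0]},{"dp":[0,0,0],"angular":[0,0,0]},{"dp":[-0.05,0.2,0],"angular":[0,0,0]},{"dp":[0,0,0.3],"angular":[0,0,0]},{"dp":[0,0,0.8],"angular":[0,0,0]},{"dp":[0,0,1],"angular":[0,0,0]},{"dp":[0,0,1],"angular":[0,0,0]},{"dp":[-0.3,0.9,0.3],"angular":[0,0,0]},{"dp":[-0.3,0.9,0],"angular":[0,0,0]},{"dp":[-0.3,0.9,0],"angular":[0,0,0]},{"dp":[-0.3,0.9,0],"angular":[0,0,0]},{"dp":[-0.3,0.9,0],"angular":[0,0,0]},{"dp":[-0.3,0.9,0],"angular":[0,0,0]},{"dp":[-0.3,0.9,0],"angular":[0,0,0]},{"dp":[-0.3,0.9,0],"angular":[0,0,0]},{"dp":[0,0,0],"angular":[0,0,0]},{"dp":[0,0,0],"angular":[0,0,0]}]'
python3 -c "
from h import *
look((130,250,200,360),'pics/top3.png')"
```

```text
t: 7.25
tcp_pos: [0.4748, 0.2774, 0.2677]
tool_rot: [0.611, 0.792, 0.0, 0.0]
force: [0.4, -0.8, -0.1]
finger_gap: -0.004
gripper_force: 0.0
cover top 769 [[0.0395, -0.0005], [0.0698, 0.0356], [0.1013, 0.0725]] ((0.07045742869377136, 0.035819754004478455), (0.0759928748011589, 0.06386653333902359), 89.3927001953125) 0.16182804991133293
tab z 114 0.15713105912849462
```

View pics/top3.png

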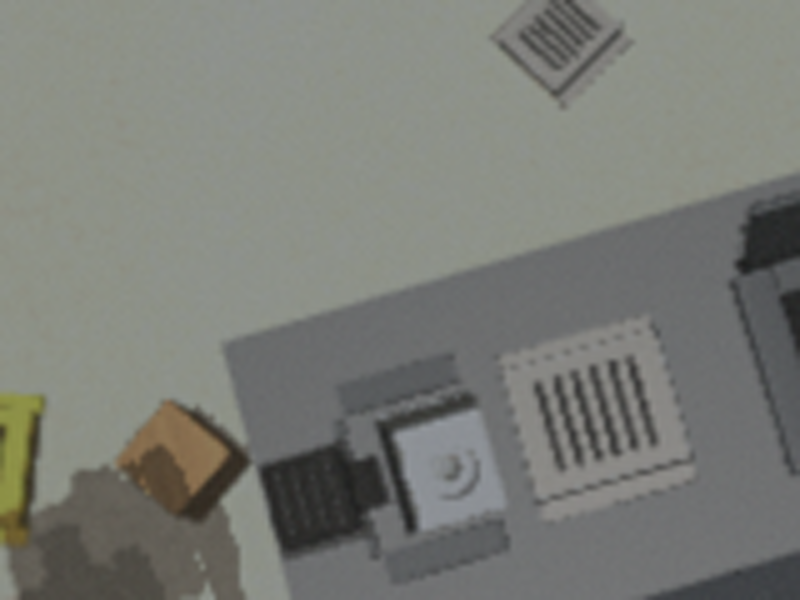

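The compartment with the lamp (crop px ~(450,470)) is fully open. The cover lies flat and clear at (600,415), with its near end at y ≈ 74 mm. The tab is up and the hand is away from everything.

```bash
python3 -c "
from station import order
print(order.sign_off())"
```

```text
the job is handed in; nothing more can be done
None
```

The lamp compartment is fully uncovered: the cover lies flat with its near end at about y = 74 mm, the tab is back up, the hand is clear, and the job is handed in (no verdict was returned).

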